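# Cutlery caddy off the rail, onto the tray

### The arm

A 6-joint arm with a two-finger parallel gripper is mounted at the origin on a cart in front of the work surface, level with it; the furniture and walls round the work are solid. World frame = base frame: x ahead of the robot, y to its left, z up, the work surface at z = 0. Lengths are in m, angles in rad, forces in N, time in s.
With the tool pointing down it reaches from about 0.3 to 0.875 m from the base axis. Payload 4.2 kg.
Tool frame: the origin (TCP) lies between the finger pads; the fingertips stand 11 mm ahead of it and the grasp point (between the pads) lies 8 mm behind it; z points along the fingers, y is the line along which they close (so a half turn about z gives the same grasp; the last joint's range is limited). The gripper opens to 85 mm and grips with 20 to 120 N. Pads are 22 mm wide; open, the fingers measure 114 mm over their backs; the gripper's body (76 mm by 85 mm) begins 54 mm behind the grasp point. The pads swing forward as they close: fully open they stand 13 mm farther back than shut.
Start: joints at [1.23, 0.32, 1.565, -0, 1.257, -0.02], TCP at [0.181, 0.546, 0.242] pointing down, gripper open.
Joint ranges: [-3.11, 3.11], [-0.84, 2.01], [0.21, 2.61], [-1.34, 4.49], [0.05, 2.63], [-2.56, 2.56]. Speed limits (rad/s): [2.57, 2.57, 3.14, 3.14, 3.14, 3.14].

### API

Orientations are given as a rotation vector (axis times angle).
In Python, from cell import robot, eyes gives the robot as it stands. The module is installed in compiled form; this text tells all that it offers.
- The arm moves only by the shell command python3 -m inch 'ROWS' [FORCE]. ROWS is JSON, a list of rows, each an object of numbers: "fingers": the opening, from -1 (shut) to 1 (fully open); "x", "y", "z": the shift along the world's x, y, z in cm; "ax", "ay", "az": the turn, a rotation vector about the world's x, y, z in degrees. In form: [{"fingers": .., "x": .., "y": .., "z": .., "ax": .., "ay": .., "az": ..}, ...]. A call has 1 to 20 rows; each row shifts and turns the commanded pose from where the row before left it; what a row does not reach is not made up. A row lasts 1/10 s, in which the tool goes at most 50 mm and 8.59 degrees, less where a joint would pass 70% of its speed; a pose out of reach is approached as far as the arm can. A call is refused whole if a number of a shift passes 5 or a number of a turn 8.59, either way. A call with a gripper value outside its range is refused whole. The fingers move at their own pace and stop on an object; FORCE is the grip in N (left out, the last holds). Time passes only in rows, so rows that do not move let the fingers close. It gives the time, the measured TCP pose, the force, the opening and the grip force at its end, in the units of the state.
- robot.read_state(): the state, without advancing time (a new reading comes with each control period).
- eyes.capture(name): name is "scene" or "top"; returns the picture (400x640x3 uint8, blue, green, red); there is no depth.
- eyes.calibration(name): a dict with "mtx" (3x3 intrinsics, pixels), "R" (3x3) and "t" (3): a world point X has camera coordinates R X + t. Camera axes: x right, y down, z forward; pixel columns grow to the right and rows downward; lengths in m; the calibration is good to about 2 mm. A picture is of the moment at which its call begins. calibration takes no time and is no camera call.
- robot.finish_job(): hands the job in; it is judged then, once.
The state is a dict: "time": time; "joints": joint angles; "qvel": joint speeds; "joint_efforts": joint torques, N m; "tcp_pos": TCP position; "tool_rot": TCP orientation; "force": force on the tool from outside, world axes, zero at the start; "moment": the same for the moment, N m; "grip_width": opening from 0.0 (shut) to 1.0 (fully open); "finger_force": force on a finger pad.
Only numpy, scipy, OpenCV 4.12 (cv2) and the standard library are available. Lean on these libraries where they do the work, as an engineer would, in place of code of your own. Each camera call takes 0.05 s, during which the arm holds its last target. There are 200 camera calls.

### The job

Two open cutlery caddies hang by their strap hooks on the bar of the small rail stand. Lift the wider one up and off the bar and stand it upright inside the shallow wooden tray, flat on the tray's floor; set it down, do not drop it. Leave the narrow caddy hanging and do not disturb the jam jar, the pepper shaker and the mug.

Things in the scene. Friction and masses are not known exactly. Their poses are not given: they have to be found in the camera images.
- wide_caddy: The wider caddy: open pale grey box 84 mm wide (y), 70 deep (x), 75 high (z), walls 4 mm, about 0.25 kg, loose. Origin: centre of the underside; z up, -x its front, +x towards the bar. It hangs upright from its back rim on the left or right half of the bar, underside 55 mm above the worktop. Total height with the handle 122 mm.
- wide_caddy_handle (a point): Middle of its wooden basket handle, 115 mm above the underside: a straight bar along the caddy's x, 70 mm long, 14 mm wide (y), 14 mm high, on a 14 mm wide upright at each end; 33 mm free height between rim and bar. Axes as the caddy.
- wide_caddy_hooks (a point): Midway between its two steel strap hooks (12 mm wide, 60 mm apart in y), at rim height over the hanging bar. Each strap lies on the bar and drops 18 mm behind it (slot 14 mm, bar 10 mm), ending 53 mm behind the caddy's centre: raise it straight up by more than 18 mm (30 mm is safe), then take it away.
- narrow_caddy: The other caddy, same make and handle, 52 mm wide (y), 70 deep, 55 high; underside 75 mm above the worktop, so rims (130 mm) and handle tops (177 mm) of both are level. Its centre is 110 to 140 mm from the wide one's along the bar: carry the wide one over it or round its front. Loose. Origin: centre of the underside.
- rail_stand: Fixed stand: two 14 mm thick steel posts 140 mm high, 270 mm apart (its y = +-135 mm) on 26 mm wide wooden feet, joined by the 10 mm thick hanging bar (axis 125 mm above the worktop, along y) and a second bar 40 mm lower against which the caddies lean. Origin: on the worktop under the middle of the hanging bar; the caddies hang on its -x side, their centres 44 mm in front of the bar.
- tray: Fixed shallow wooden tray, outside 150 (x) by 170 (y) by 18 mm high, walls and floor 6 mm, inside 138 by 158 mm: the wide caddy fits in any direction near its middle. Origin: centre of the underside.
- jam_jar: Glass jam jar, 69 mm across, 99 mm tall, at the back, right of the rail stand; leave alone. Origin: centre of the underside.
- pepper_shaker: Wooden pepper shaker, 44 mm across, 95 mm tall; leave alone. Origin: centre of the underside.
- mug_tea: White mug, 82 by 114 by 91 mm, behind the rail stand; leave alone. Origin: on the underside.
Not all that is in view belongs to the job. Leave any black look-alike of the wide_caddy alone.

How it is judged:
By the outcome, as a careful person would: the job done as asked, in the order asked, and still so for the second after the job is handed in, with the robot touching nothing.
It also fails if it takes over 34 s, if anything falls off the work surface, if the arm or the gripper's body presses on something with over 40 N, if the wrist force passes 120 N, or if a joint passes its speed limit or range.

## Working session

There is one attempt and no reset: what is moved stays moved. The work goes in short steps, Python scripts to look and compute and a shell command to move; the robot and the scene stay as the last step left them, time stands still between calls to the robot, and variables do not carry over. Pictures are saved under pics/ and viewed, at most 10 in all, crops included, and the job is handed in when it is done.

```bash
mkdir -p pics
cat > h.py <<'E'
import numpy as np,cv2
from cell import robot,eyes
def ray(n,p):
    c=eyes.calibration(n);M,R,t=[np.array(c[k],float) for k in("mtx","R","t")]
    t=t.ravel();o=-R.T@t;d=R.T@np.linalg.inv(M)@np.array([p[0],p[1],1.]);return o,d/np.linalg.norm(d)
def plane(n,p,z):
    o,d=ray(n,p);return o+d*(z-o[2])/d[2]
def two(p,q):
    o,d=ray("scene",p);a,e=ray("top",q)
    s=np.linalg.lstsq(np.c_[d,-e],a-o,rcond=None)[0]
    A=o+d*s[0];B=a+e*s[1];return (A+B)/2,np.linalg.norm(A-B)
def px(n,X):
    c=eyes.calibration(n);v=np.array(c["R"])@np.array(X)+np.array(c["t"]).ravel();v=np.array(c["mtx"])@v;return v[:2]/v[2]
E
python3 - <<'E'
from h import *
for n in("scene","top"):
    cv2.imwrite(f"pics/{n}0.png",eyes.capture(n)); o,d=ray(n,(320,200));print(n,o.round(3),d.round(3))
s=robot.read_state();print(s["tcp_pos"],s["tool_rot"],s["grip_width"],s["force"],s["time"])
E
```

```text
scene [ 0.052 -0.499  0.929] [ 0.431  0.605 -0.669]
top [0.36  0.258 1.251] [ 0.164 -0.022 -0.986]
[0.18117451 0.54527732 0.24156726] [-5.01686640e-01 -3.10099226e+00  2.52292088e-03] 1.004964632063923 [ 0.40089714  0.02918118 -0.79693614] 0.1
```

View pics/scene0.png

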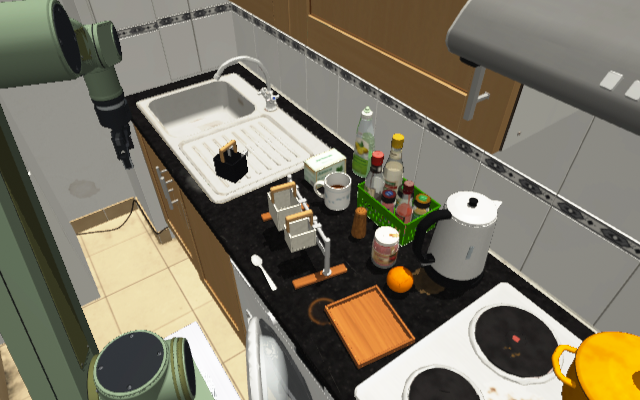

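View pics/top0.png

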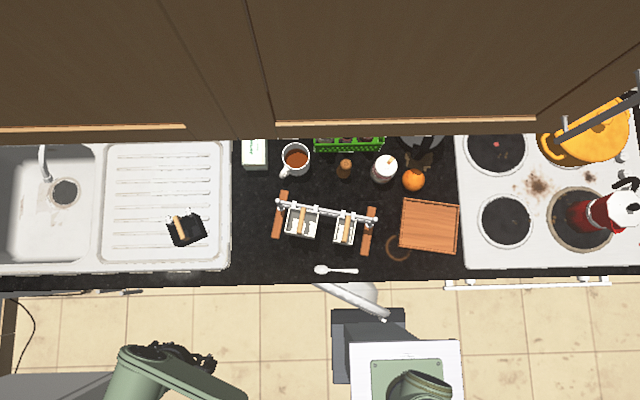

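The scene view shows the rail stand at about (300,230) and the tray at (370,325). In the top view the two caddies are at about (302,220) and (345,228), and the tray is at (430,226). The caddy on the left looks like the wide one. I'll enlarge both views.

Run:
```python
import cv2,numpy as np
a=cv2.imread("pics/scene0.png")[165:295,250:360];b=cv2.imread("pics/top0.png")[180:270,265:385]
a=cv2.resize(a,None,fx=4,fy=4,interpolation=2);b=cv2.resize(b,None,fx=4,fy=4,interpolation=2)
c=np.zeros((520,930,3),np.uint8);
cv2.imwrite("pics/cs.png",a);cv2.imwrite("pics/ct.png",b)
```

```text
(no output)
```

View pics/cs.png

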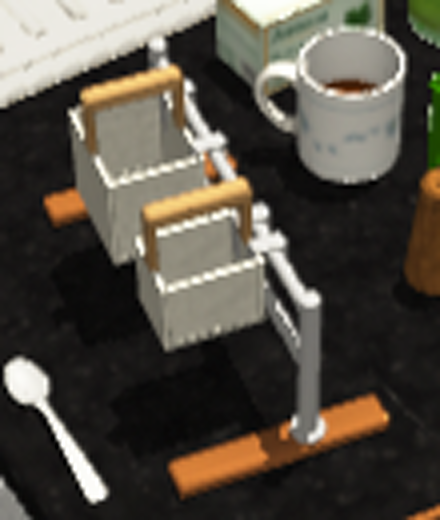

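View pics/ct.png

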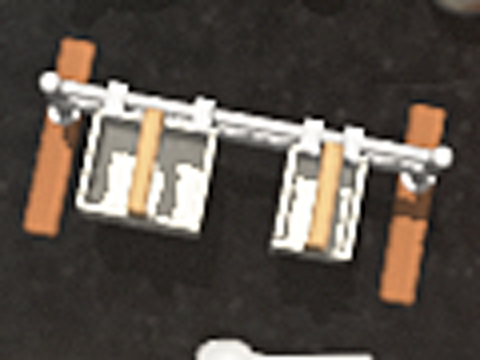

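The wide caddy is the left one. Its handle runs from about (271,189) to (295,183) in the scene view and from (299,233) to (303,208) in the top view. Next I'll triangulate it by mask.

Run:
```python
from h import *
T=cv2.imread("pics/top0.png");S=cv2.imread("pics/scene0.png")
def rects(I,lo,hi,x0,x1,y0,y1,amin=25):
    m=cv2.inRange(cv2.cvtColor(I,cv2.COLOR_BGR2HSV),lo,hi);k=np.zeros_like(m);k[y0:y1,x0:x1]=m[y0:y1,x0:x1]
    return [(cv2.minAreaRect(c),cv2.contourArea(c)) for c in cv2.findContours(k,0,1)[0] if cv2.contourArea(c)>amin]
for n,I,b in(("top",T,(280,365,195,260)),("scene",S,(262,320,175,240))):
    for r,a in rects(I,(10,60,120),(24,200,255),*b): print(n,np.round(r[0],1),np.round(r[1],1),round(r[2]),a,np.round(cv2.boxPoints(r),0).tolist())
for r,a in rects(T,(3,90,80),(20,255,255),390,470,190,260,800): 
    print("tray",a); 
    for p in cv2.boxPoints(r): print(p,plane("top",p,.018).round(3))
    print("c",plane("top",r[0],.018).round(3))
for r,a in rects(S,(3,90,80),(20,255,255),320,420,280,370,800):
    for p in cv2.boxPoints(r): print("s",p,plane("scene",p,.018).round(3))
C=lambda x,y:(250+x/4,165+y/4); D=lambda x,y:(265+x/4,180+y/4)
for nm,p,q in[("wf",C(86,97),D(138,212)),("wb",C(178,74),D(153,113)),("nf",C(148,209),D(317,247)),("nb",C(246,187),D(332,144)),("bar L",C(157,45),D(50,83)),("bar R",C(311,298),D(442,157))]:
    X,e=two(p,q);print(nm,X.round(3),round(e,4),plane("top",q,.177).round(3),plane("scene",p,.177).round(3))
```

```text
top [362.  244.5] [21.  4.] 90 53.0 [[360.0, 234.0], [364.0, 234.0], [364.0, 255.0], [360.0, 255.0]]
top [346.  228.7] [ 5.8 26.5] 9 118.0 [[341.0, 241.0], [345.0, 215.0], [351.0, 216.0], [347.0, 242.0]]
top [300.8 219.9] [ 5.5 26.5] 11 110.0 [[296.0, 232.0], [301.0, 206.0], [306.0, 207.0], [301.0, 233.0]]
top [283.5 197.5] [5. 7.] 90 30.0 [[280.0, 195.0], [287.0, 195.0], [287.0, 200.0], [280.0, 200.0]]
scene [266.3 215.6] [6.5 9.5] 76 48.5 [[261.0, 214.0], [270.0, 211.0], [272.0, 218.0], [262.0, 220.0]]
scene [298.7 215.2] [ 7.1 27.3] 74 150.5 [[285.0, 216.0], [311.0, 208.0], [313.0, 215.0], [287.0, 222.0]]
scene [282.2 186.9] [ 6.7 26.2] 74 136.0 [[269.0, 187.0], [294.0, 180.0], [296.0, 187.0], [270.0, 194.0]]
tray 2827.0
[396.0409  246.50568] [0.42  0.01  0.018]
[402.99396 196.4436 ] [ 0.57  -0.02   0.018]
[462.43073 204.6987 ] [ 0.54  -0.198  0.018]
[455.47766 254.76077] [ 0.391 -0.165  0.018]
c [ 0.479 -0.093  0.018]
s [318.33862 298.95657] [0.423 0.028 0.018]
s [373.84692 266.99728] [0.601 0.026 0.018]
s [416.07935 340.3483 ] [ 0.54  -0.192  0.018]
s [360.57104 372.3076 ] [ 0.388 -0.179  0.018]
wf [0.455 0.289 0.178] 0.0034 [0.453 0.289 0.177] [0.457 0.29  0.177]
wb [0.52  0.278 0.174] 0.0033 [0.518 0.278 0.177] [0.519 0.274 0.177]
nf [0.43  0.174 0.181] 0.0047 [0.428 0.175 0.177] [0.434 0.176 0.177]
nb [0.496 0.162 0.173] 0.0017 [0.494 0.162 0.177] [0.494 0.158 0.177]
bar L [0.546 0.348 0.14 ] 0.0024 [0.539 0.346 0.177] [0.524 0.308 0.177]
bar R [0.489 0.085 0.142] 0.003 [0.484 0.091 0.177] [0.472 0.059 0.177]
```

Triangulated results:

| Point | Measured | Check |
|---|---|---|
| Wide handle top, middle | (0.487, 0.283, 0.176) | Text says 0.177 |
| Handle distance from bar line | 43 mm | Text says 44 mm |
| Yaw of caddies, bar and tray | about -11.5° | Tray matches the caddies |
| Tray centre | about (0.480, -0.093) | |

The tool's y axis is at 71.6° and needs to be at about 78°, a turn of +6.5°. I'll move above the handle.

```bash
python3 -m inch '[{"fingers":0.4,"x":2,"y":-1.8,"az":0.6},{"fingers":0.4,"x":3,"y":-2.5,"az":0.6},{"fingers":0.4,"x":3,"y":-2.5,"az":0.6},{"fingers":0.4,"x":3,"y":-2.5,"az":0.6},{"fingers":0.4,"x":3,"y":-2.5,"az":0.6},{"fingers":0.4,"x":3,"y":-2.5,"az":0.6},{"fingers":0.4,"x":3,"y":-2.5,"az":0.6},{"fingers":0.4,"x":3,"y":-2.5,"az":0.6},{"fingers":0.4,"x":3,"y":-2.5,"az":0.6},{"fingers":0.4,"x":3,"y":-2.5,"az":0.6},{"fingers":0.4,"x":1.6,"y":-1.9,"az":0.5},{"fingers":0.4},{"fingers":0.4},{"fingers":0.4}]' 30
python3 - <<'E'
from h import *
from scipy.spatial.transform import Rotation as R
s=robot.read_state();print(s["tcp_pos"],R.from_rotvec(s["tool_rot"]).as_matrix().round(3),s["grip_width"],s["time"])
a=eyes.capture("scene")[120:250,230:360];b=eyes.capture("top")[150:280,240:370]
cv2.imwrite("pics/c2.png",cv2.resize(np.hstack([a,b]),None,fx=3,fy=3,interpolation=2))
E
```

```text
[0.18117451 0.54527732 0.24156726] [[-0.949  0.315 -0.001]
 [ 0.315  0.949 -0.002]
 [ 0.    -0.002 -1.   ]] 1.004964632063923 0.1validation failed for argument at $[0]...
```

View pics/c2.png

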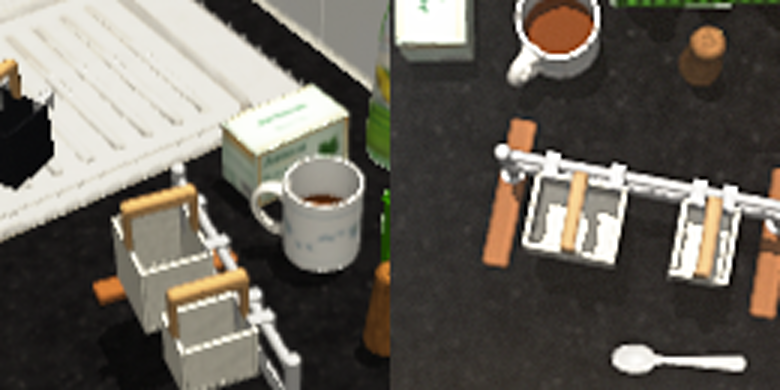

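The call was refused, so nothing has moved and both caddies still hang. Each row probably needs every key.

```bash
python3 -m inch '[{"fingers":0.4,"x":2,"y":-1.8,"z":0,"ax":0,"ay":0,"az":0.6},{"fingers":0.4,"x":3,"y":-2.5,"z":0,"ax":0,"ay":0,"az":0.6},{"fingers":0.4,"x":3,"y":-2.5,"z":0,"ax":0,"ay":0,"az":0.6},{"fingers":0.4,"x":3,"y":-2.5,"z":0,"ax":0,"ay":0,"az":0.6},{"fingers":0.4,"x":3,"y":-2.5,"z":0,"ax":0,"ay":0,"az":0.6},{"fingers":0.4,"x":3,"y":-2.5,"z":0,"ax":0,"ay":0,"az":0.6},{"fingers":0.4,"x":3,"y":-2.5,"z":0,"ax":0,"ay":0,"az":0.6},{"fingers":0.4,"x":3,"y":-2.5,"z":0,"ax":0,"ay":0,"az":0.6},{"fingers":0.4,"x":3,"y":-2.5,"z":0,"ax":0,"ay":0,"az":0.6},{"fingers":0.4,"x":3,"y":-2.5,"z":0,"ax":0,"ay":0,"az":0.6},{"fingers":0.4,"x":1.6,"y":-1.9,"z":0,"ax":0,"ay":0,"az":0.5},{"fingers":0.4,"x":0,"y":0,"z":0,"ax":0,"ay":0,"az":0},{"fingers":0.4,"x":0,"y":0,"z":0,"ax":0,"ay":0,"az":0},{"fingers":0.4,"x":0,"y":0,"z":0,"ax":0,"ay":0,"az":0}]' 30
python3 - <<'E'
from h import *
from scipy.spatial.transform import Rotation as R
s=robot.read_state();print(s["tcp_pos"],R.from_rotvec(s["tool_rot"]).as_matrix().round(3),s["grip_width"],s["time"])
a=eyes.capture("scene")[120:250,230:360];b=eyes.capture("top")[150:280,240:370]
cv2.imwrite("pics/c3.png",cv2.resize(np.hstack([a,b]),None,fx=3,fy=3,interpolation=2))
E
```

```text
time: 1.6
tcp_pos: [0.4866, 0.2843, 0.2422]
tool_rot: [-0.324, -3.124, -0.0]
force: [-0.1, -0.0, -0.5]
grip_width: 0.702
finger_force: 0.0
[0.4866056  0.28426895 0.24222291] [[-0.979  0.205 -0.001]
 [ 0.205  0.979  0.   ]
 [ 0.001  0.    -1.   ]] 0.7020449384707833 1.6
```

View pics/c3.png

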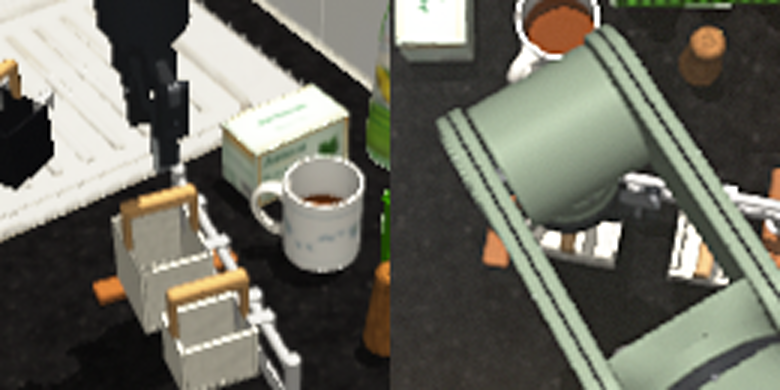

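The gripper is above the wide handle, at about (165,165) in the left crop, and its yaw of 78° is right. I'll descend 8 cm and close.

```bash
python3 -m inch '[{"fingers":0.4,"x":0,"y":0,"z":-2,"ax":0,"ay":0,"az":0},{"fingers":0.4,"x":0,"y":0,"z":-2,"ax":0,"ay":0,"az":0},{"fingers":0.4,"x":0,"y":0,"z":-1,"ax":0,"ay":0,"az":0},{"fingers":0.4,"x":0,"y":0,"z":-1,"ax":0,"ay":0,"az":0},{"fingers":0.4,"x":0,"y":0,"z":-1,"ax":0,"ay":0,"az":0},{"fingers":0.4,"x":0,"y":0,"z":-1,"ax":0,"ay":0,"az":0},{"fingers":0.4,"x":0,"y":0,"z":0,"ax":0,"ay":0,"az":0},{"fingers":0.4,"x":0,"y":0,"z":0,"ax":0,"ay":0,"az":0},{"fingers":-1,"x":0,"y":0,"z":0,"ax":0,"ay":0,"az":0},{"fingers":-1,"x":0,"y":0,"z":0,"ax":0,"ay":0,"az":0},{"fingers":-1,"x":0,"y":0,"z":0,"ax":0,"ay":0,"az":0},{"fingers":-1,"x":0,"y":0,"z":0,"ax":0,"ay":0,"az":0},{"fingers":-1,"x":0,"y":0,"z":0,"ax":0,"ay":0,"az":0},{"fingers":-1,"x":0,"y":0,"z":0,"ax":0,"ay":0,"az":0}]' 50
```

```text
time: 3.1
tcp_pos: [0.488, 0.2853, 0.1633]
tool_rot: [0.326, 3.123, 0.006]
force: [0.3, 5.5, 2.6]
grip_width: 0.153
finger_force: 50.8
```

The grip is good: the opening of about 13 mm matches the handle and the force is 51 N. I'll lift straight up, slowly at first.

```bash
python3 -m inch '[{"fingers":-1,"x":0,"y":0,"z":0.5,"ax":0,"ay":0,"az":0},{"fingers":-1,"x":0,"y":0,"z":1,"ax":0,"ay":0,"az":0},{"fingers":-1,"x":0,"y":0,"z":1,"ax":0,"ay":0,"az":0},{"fingers":-1,"x":0,"y":0,"z":1,"ax":0,"ay":0,"az":0},{"fingers":-1,"x":0,"y":0,"z":1,"ax":0,"ay":0,"az":0},{"fingers":-1,"x":0,"y":0,"z":1.5,"ax":0,"ay":0,"az":0},{"fingers":-1,"x":0,"y":0,"z":2,"ax":0,"ay":0,"az":0},{"fingers":-1,"x":0,"y":0,"z":2,"ax":0,"ay":0,"az":0},{"fingers":-1,"x":0,"y":0,"z":2,"ax":0,"ay":0,"az":0},{"fingers":-1,"x":0,"y":0,"z":2,"ax":0,"ay":0,"az":0},{"fingers":-1,"x":0,"y":0,"z":1,"ax":0,"ay":0,"az":0},{"fingers":-1,"x":0,"y":0,"z":0,"ax":0,"ay":0,"az":0},{"fingers":-1,"x":0,"y":0,"z":0,"ax":0,"ay":0,"az":0}]' 50
python3 - <<'E'
from h import *
a=eyes.capture("scene")[60:360,200:460]
cv2.imwrite("pics/c4.png",cv2.resize(a,None,fx=2,fy=2,interpolation=2))
E
```

```text
time: 4.4
tcp_pos: [0.4869, 0.2835, 0.3118]
tool_rot: [-0.325, -3.124, 0.001]
force: [0.2, -0.0, -2.3]
grip_width: 0.153
finger_force: 50.2
```

View pics/c4.png

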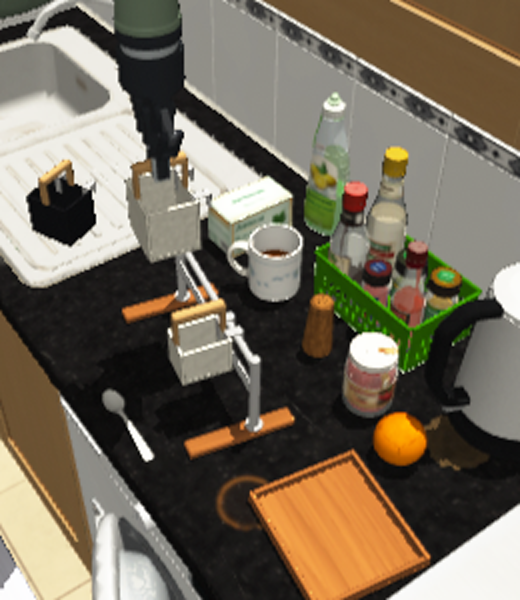

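The caddy is off the bar and upright. The narrow caddy still hangs at (200,345) in the crop, and the others are undisturbed. I'll carry it over the narrow one to above the tray, then check the tray corners in both views.

```bash
python3 -m inch '[{"fingers":-1,"x":0,"y":-1,"z":0,"ax":0,"ay":0,"az":0},{"fingers":-1,"x":0,"y":-2,"z":0,"ax":0,"ay":0,"az":0},{"fingers":-1,"x":0,"y":-3,"z":0,"ax":0,"ay":0,"az":0},{"fingers":-1,"x":-0.1,"y":-3,"z":0,"ax":0,"ay":0,"az":0},{"fingers":-1,"x":-0.1,"y":-3,"z":0,"ax":0,"ay":0,"az":0},{"fingers":-1,"x":-0.1,"y":-3,"z":0,"ax":0,"ay":0,"az":0},{"fingers":-1,"x":-0.1,"y":-3,"z":0,"ax":0,"ay":0,"az":0},{"fingers":-1,"x":-0.1,"y":-3,"z":0,"ax":0,"ay":0,"az":0},{"fingers":-1,"x":-0.1,"y":-3,"z":0,"ax":0,"ay":0,"az":0},{"fingers":-1,"x":-0.1,"y":-3,"z":0,"ax":0,"ay":0,"az":0},{"fingers":-1,"x":0,"y":-3,"z":0,"ax":0,"ay":0,"az":0},{"fingers":-1,"x":0,"y":-3,"z":0,"ax":0,"ay":0,"az":0},{"fingers":-1,"x":0,"y":-2.2,"z":0,"ax":0,"ay":0,"az":0},{"fingers":-1,"x":0,"y":-1.5,"z":0,"ax":0,"ay":0,"az":0},{"fingers":-1,"x":0,"y":-1,"z":0,"ax":0,"ay":0,"az":0},{"fingers":-1,"x":0,"y":0,"z":0,"ax":0,"ay":0,"az":0},{"fingers":-1,"x":0,"y":0,"z":0,"ax":0,"ay":0,"az":0}]' 50
python3 - <<'E'
from h import *
S=cv2.imread("pics/scene0.png");T=cv2.imread("pics/top0.png")
for n,I,b in(("scene",S,(322,420,282,370)),("top",T,(392,465,190,260))):
    m=cv2.inRange(cv2.cvtColor(I,cv2.COLOR_BGR2HSV),(3,90,80),(20,255,255));k=np.zeros_like(m);x0,x1,y0,y1=b;k[y0:y1,x0:x1]=m[y0:y1,x0:x1]
    k=cv2.morphologyEx(k,cv2.MORPH_OPEN,np.ones((5,5)));c=max(cv2.findContours(k,0,1)[0],key=cv2.contourArea)
    q=cv2.approxPolyDP(cv2.convexHull(c),6,True)[:,0]
    for p in q: print(n,p,plane(n,p,.018).round(3))
E
python3 - <<'E'
from h import *
a=eyes.capture("scene")[150:400,250:480];b=eyes.capture("top")[150:280,380:500]
a=cv2.resize(a,None,fx=2,fy=2);b=cv2.resize(b,(300,325));b=cv2.copyMakeBorder(b,0,175,0,0,0)
cv2.imwrite("pics/c5.png",np.hstack([a,b]))
E
```

```text
time: 6.15
tcp_pos: [0.48, -0.093, 0.312]
tool_rot: [-0.325, -3.124, -0.001]
force: [0.6, 0.8, -1.9]
grip_width: 0.152
finger_force: 50.2
scene [375 287] [ 0.561 -0.025  0.018]
scene [414 341] [ 0.535 -0.191  0.018]
scene [358 366] [ 0.392 -0.164  0.018]
scene [326 305] [0.428 0.003 0.018]
top [403 201] [ 0.556 -0.02   0.018]
top [455 204] [ 0.543 -0.176  0.018]
top [455 254] [ 0.394 -0.163  0.018]
top [399 246] [0.421 0.001 0.018]
```

View pics/c5.png

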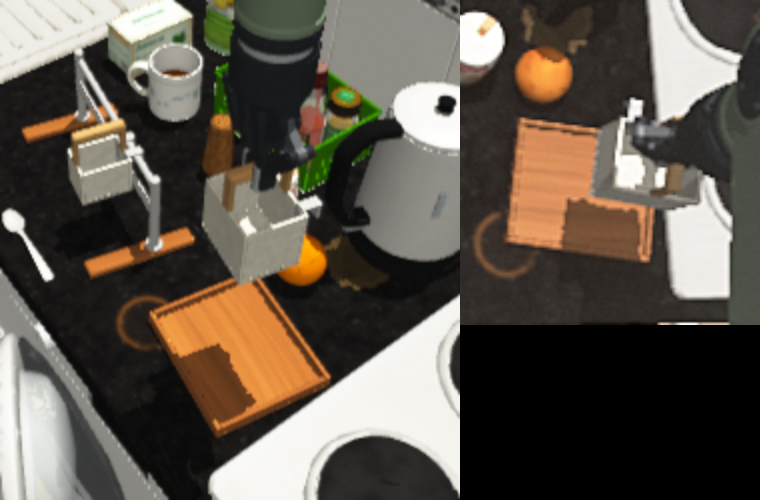

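The tray centre is (0.479, -0.092) in both views, directly under the caddy, and the yaws match. The underside is 0.108 below the TCP, so contact is expected at TCP z of about 0.114. I'll descend to about 0.125.

```bash
python3 -m inch '[{"fingers":-1,"x":0,"y":0,"z":-1,"ax":0,"ay":0,"az":0},{"fingers":-1,"x":0,"y":0,"z":-2,"ax":0,"ay":0,"az":0},{"fingers":-1,"x":0,"y":0,"z":-2.5,"ax":0,"ay":0,"az":0},{"fingers":-1,"x":0,"y":0,"z":-2.5,"ax":0,"ay":0,"az":0},{"fingers":-1,"x":0,"y":0,"z":-2.5,"ax":0,"ay":0,"az":0},{"fingers":-1,"x":0,"y":0,"z":-2.5,"ax":0,"ay":0,"az":0},{"fingers":-1,"x":0,"y":0,"z":-2,"ax":0,"ay":0,"az":0},{"fingers":-1,"x":0,"y":0,"z":-1.5,"ax":0,"ay":0,"az":0},{"fingers":-1,"x":0,"y":0,"z":-1,"ax":0,"ay":0,"az":0},{"fingers":-1,"x":0,"y":0,"z":-0.8,"ax":0,"ay":0,"az":0},{"fingers":-1,"x":0,"y":0,"z":-0.4,"ax":0,"ay":0,"az":0},{"fingers":-1,"x":0,"y":0,"z":0,"ax":0,"ay":0,"az":0},{"fingers":-1,"x":0,"y":0,"z":0,"ax":0,"ay":0,"az":0}]' 50; python3 -m inch '[{"fingers":-1,"x":0,"y":0,"z":-0.3,"ax":0,"ay":0,"az":0},{"fingers":-1,"x":0,"y":0,"z":-0.3,"ax":0,"ay":0,"az":0},{"fingers":-1,"x":0,"y":0,"z":0,"ax":0,"ay":0,"az":0},{"fingers":-1,"x":0,"y":0,"z":0,"ax":0,"ay":0,"az":0}]'
```

```text
time: 7.55
tcp_pos: [0.4808, -0.0934, 0.1258]
tool_rot: [0.325, 3.124, -0.0]
force: [0.3, 0.3, -2.1]
grip_width: 0.155
finger_force: 50.2
time: 7.95
tcp_pos: [0.4803, -0.0933, 0.1193]
tool_rot: [0.325, 3.125, 0.0]
force: [0.3, -0.1, -1.2]
grip_width: 0.154
finger_force: 50.2
```

```bash
python3 -m inch '[{"fingers":-1,"x":0,"y":0,"z":-0.2,"ax":0,"ay":0,"az":0},{"fingers":-1,"x":0,"y":0,"z":-0.1,"ax":0,"ay":0,"az":0},{"fingers":-1,"x":0,"y":0,"z":0,"ax":0,"ay":0,"az":0},{"fingers":-1,"x":0,"y":0,"z":0,"ax":0,"ay":0,"az":0}]';  python3 -m inch '[{"fingers":-1,"x":0,"y":0,"z":-0.1,"ax":0,"ay":0,"az":0},{"fingers":-1,"x":0,"y":0,"z":-0.1,"ax":0,"ay":0,"az":0},{"fingers":-1,"x":0,"y":0,"z":0,"ax":0,"ay":0,"az":0},{"fingers":-1,"x":0,"y":0,"z":0,"ax":0,"ay":0,"az":0}]'
```

```text
time: 8.35
tcp_pos: [0.4803, -0.0933, 0.1163]
tool_rot: [-0.325, -3.125, -0.0]
force: [-0.5, -0.5, -1.5]
grip_width: 0.15
finger_force: 50.2
time: 8.75
tcp_pos: [0.4804, -0.0933, 0.1144]
tool_rot: [0.325, 3.125, 0.0]
force: [0.1, 0.3, -0.3]
grip_width: 0.156
finger_force: 50.3
```

```bash
python3 -m inch '[{"fingers":-1,"x":0,"y":0,"z":-0.1,"ax":0,"ay":0,"az":0},{"fingers":-1,"x":0,"y":0,"z":0,"ax":0,"ay":0,"az":0},{"fingers":-1,"x":0,"y":0,"z":0,"ax":0,"ay":0,"az":0}]'
```

```text
time: 9.05
tcp_pos: [0.4805, -0.093, 0.1143]
tool_rot: [0.325, 3.124, 0.001]
force: [-1.9, 3.3, 6.0]
grip_width: 0.153
finger_force: 51.3
```

It touched down at z = 0.114 with +6 N, as predicted. I'll release and retreat straight up.

```bash
python3 -m inch '[{"fingers":-0.4,"x":0,"y":0,"z":0,"ax":0,"ay":0,"az":0},{"fingers":-0.2,"x":0,"y":0,"z":0,"ax":0,"ay":0,"az":0},{"fingers":0.1,"x":0,"y":0,"z":0,"ax":0,"ay":0,"az":0},{"fingers":0.3,"x":0,"y":0,"z":0,"ax":0,"ay":0,"az":0},{"fingers":0.3,"x":0,"y":0,"z":0,"ax":0,"ay":0,"az":0},{"fingers":0.3,"x":0,"y":0,"z":0,"ax":0,"ay":0,"az":0},{"fingers":0.3,"x":0,"y":0,"z":1,"ax":0,"ay":0,"az":0},{"fingers":0.3,"x":0,"y":0,"z":2,"ax":0,"ay":0,"az":0},{"fingers":0.3,"x":0,"y":0,"z":3,"ax":0,"ay":0,"az":0},{"fingers":0.3,"x":0,"y":0,"z":3,"ax":0,"ay":0,"az":0},{"fingers":0.3,"x":0,"y":0,"z":3,"ax":0,"ay":0,"az":0},{"fingers":0.3,"x":0,"y":0,"z":3,"ax":0,"ay":0,"az":0},{"fingers":0.3,"x":0,"y":0,"z":0,"ax":0,"ay":0,"az":0},{"fingers":0.3,"x":0,"y":0,"z":0,"ax":0,"ay":0,"az":0}]'
python3 - <<'E'
from h import *
a=eyes.capture("scene")[150:400,250:480];b=eyes.capture("top")[150:280,270:480]
a=cv2.resize(a,None,fx=2,fy=2);b=cv2.resize(b,(340,210));b=cv2.copyMakeBorder(b,0,290,0,0,0)
cv2.imwrite("pics/c6.png",np.hstack([a,b]))
E
```

```text
time: 10.45
tcp_pos: [0.4804, -0.0933, 0.2643]
tool_rot: [0.325, 3.123, -0.0]
force: [0.1, 0.4, -1.3]
grip_width: 0.652
finger_force: 0.0
```

View pics/c6.png

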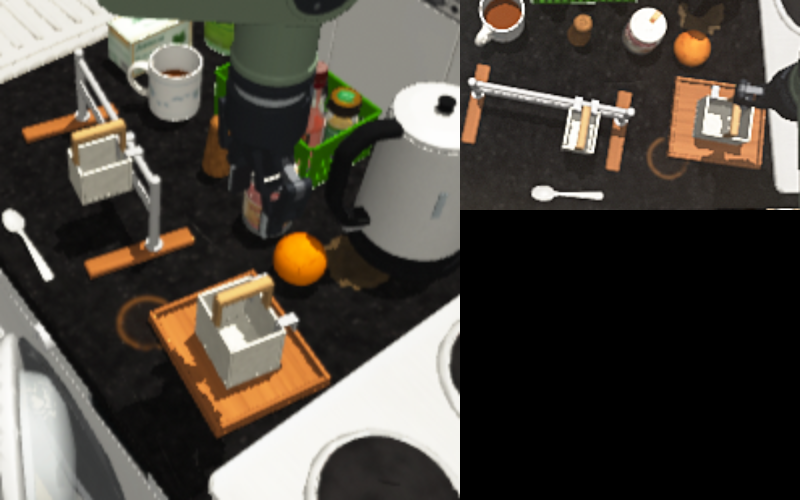

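The wide caddy stands upright in the middle of the tray, at about (240,330). The narrow caddy still hangs, the other things are in place and the gripper is clear.

```bash
python3 -c "
from cell import robot
print(robot.finish_job())"
```

```text
the job is handed in; nothing more can be done
None
```

The wide caddy is standing upright, flat on the tray's floor; the narrow caddy still hangs, nothing else was disturbed, and I handed the job in at about 10.5 s on the robot's clock.

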